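Load the cut steel sections into their welding-fixture nests

TASK

The four cut steel pieces on the welding bench are to be tacked next: put each one into the fixture nest whose pocket has its shape (round tube, square tube, U-channel, long rectangular tube). Each must end in the same posture as it has now (the first three standing on end, the long one lying), down on the floor of its pocket, near the middle and lined up with the pocket's sides, the channel standing round the tongue of its nest.

Things in the scene. Friction and masses are not known exactly. Their poses are not given: they have to be found in the camera images.
- round_mid (a point): Short piece of round steel tube standing on end, 50 mm outside diameter, 5 mm wall, 70 mm tall. This point is its centre, half-way up; z up. Its yaw does not matter.
- square_mid (a point): Short piece of square steel tube standing on end, 50 x 50 mm outside, 4 mm wall, 70 mm tall. This point is its centre, half-way up; z up. x and y are square to its sides.
- channel_mid (a point): Short piece of steel U-channel standing on end, 70 mm tall: U-shaped seen from above, 60 mm over the outsides of its two legs (along y), 40 mm deep (along x), 7 mm thick, the web on the -x side, the open mouth facing +x. This point is its centre, half-way up; z up. The point is the middle of the 40 x 60 mm outline.
- long_mid (a point): Piece of rectangular steel tube lying down, 110 mm long (along x), 30 mm wide (along y), 40 mm high, 3 mm wall. This point is its centre, half-way up; z up.
- round_nest_floor (a point): Fixed nest: 6 mm bright base, grey rim 8 mm high on it; 88 x 88 mm with a round pocket 66 mm across, for the round tube. Point: centre of the pocket floor, 6 mm above the table; z up.
- square_nest_floor (a point): Fixed nest: 6 mm bright base, grey rim 8 mm high on it; 88 x 88 mm with a square pocket 66 x 66 mm, for the square tube. Point: centre of the pocket floor, 6 mm above the table; z up. x and y are square to the pocket's sides.
- channel_nest_floor (a point): Fixed nest: 6 mm bright base, grey rim 8 mm high on it; 78 mm (x) by 98 mm (y) with a pocket 56 mm (x) by 76 mm (y) and a tongue, 8 mm high and 28 mm wide, jutting in from the +x side to 3 mm past the pocket's centre: a U-shaped recess. The channel stands round the tongue, mouth towards +x. Point: centre of the pocket floor, 6 mm above the table; z up.
- long_nest_floor (a point): Fixed nest: 6 mm bright base, grey rim 8 mm high on it; 144 mm (x) by 64 mm (y), with a rectangular pocket 126 mm (x) by 46 mm (y) for the lying tube; the rim stands only at the two ends and corners, leaving the middle 66 mm of each long side open for fingers. Point: centre of the pocket floor, 6 mm above the table; z up.
Things that resemble listed ones, but are neither listed nor needed, are in the scene too. What is shaped like the part that bears square_mid but orange or turquoise is not meant.

How it is judged:
By the outcome, as a careful person would: the job done as asked, in the order asked, and still so for the second after the job is handed in, with the robot touching nothing.
It also fails if it takes over 99 s, if anything falls off the work surface, if the arm or the gripper's body presses on something with over 40 N, if the wrist force passes 120 N, or if a joint passes its speed limit or range.

ROBOT

A 6-joint arm with a two-finger parallel gripper is mounted at the origin on the work surface. World frame = base frame: x ahead of the robot, y to its left, z up, the work surface at z = 0. Lengths are in m, angles in rad, forces in N, time in s.
With the tool pointing down it reaches from about 0.275 to 0.875 m from the base axis. Payload 12.5 kg.
Tool frame: the origin (TCP) lies at the very end of the fingers, on their centre line; the grasp point (between the pads) lies 19 mm behind it; x points along the fingers, y is the direction in which the jaws open and shut, and the axes are right-handed (so a half turn about x gives the same grasp; the last joint's range is limited). The gripper opens to 85 mm and grips with 20 to 120 N. Pads are 22 mm wide; open, the fingers measure 114 mm over their backs; the gripper's body (76 mm by 85 mm) begins 54 mm behind the grasp point. The pads swing forward as they close: fully open they stand 13 mm farther back than shut.
Start: joints at [-1.392, 0.351, 1.652, -0, 1.139, -0.085], TCP at [0.143, -0.531, 0.231] pointing down, gripper open.
Joint ranges: [-2.75, 2.75], [-0.79, 2.1], [0.01, 2.65], [-1.57, 4.71], [0.07, 3.14], [-2.87, 2.87]. Speed limits (rad/s): [2.22, 2.22, 2.79, 3.14, 3.14, 3.14].

INTERFACE

Orientations are given as a 3x3 rotation matrix whose columns are the frame's x, y, z axes.
In Python, from bench import manip gives the robot as it stands. Calls block until the motion is done:
- manip.move_ptp(position, orientation): joint-space move of the TCP to a pose.
- manip.move_l(position, attitude=None, max_speed=0.15): straight line of the TCP; attitude=None keeps the orientation; max_speed is the mean speed in m/s.
- manip.move_j(angles): joint-space move.
- manip.set_gripper(opening, effort=None): opening from 0.0 (shut) to 1.0 (fully open); effort is the grip in N (None keeps the last); returns when the fingers have stopped.
- manip.dwell(seconds).
- manip.inverse_kinematics(position, orientation): joint angles nearest the present ones, or None.
- manip.grab_frame(name): name is "scene" or "top" or "wrist"; returns (picture, depth): 420x560x3 uint8, red, green, blue; 420x560 float32, m along the optical axis (not along the pixel's ray), 0 where there is no reading.
- manip.get_calibration(name): a dict with "camera_matrix" (3x3 intrinsics, pixels), "R" (3x3) and "t" (3): a world point X has camera coordinates R X + t. Camera axes: x right, y down, z forward; pixel columns grow to the right and rows downward; lengths in m; the calibration is good to about 2 mm. A picture is of the moment at which its call begins: read the wrist's pose just before it. get_calibration takes no time and is no camera call; for the wrist camera it gives the pose at the moment of the call.
A pose or a line that the arm cannot do raises manip.Unreachable and nothing moves.
- manip.sign_off(): hands the job in, once; it reports no verdict.
Trained networks look in the newest picture that a camera, given by its name, has taken for a name from the list of things; names that differ only in an ending like _2 or _b are one class to them, and where a whole thing is asked for, a point or a joint stands for the part that bears it (a point fixed in the world has none). Each returns a list of dicts, best first, with "confidence" (0 to 1); they miss things now and then, are a little off and sometimes report something else, mostly with a low value. They report only what shows in the picture. A call takes as long as a camera call. They do not tell look-alikes from the thing itself.
- manip.look_for(camera, name): "at" ([x, y, z] in m, in world coordinates, good to about 4 mm: the middle of the surface that is visible of it).
Readings, each from a call of its own:
- manip.current_time(): time.
- manip.current_qpos(): joint angles.
- manip.current_joint_vel(): joint speeds.
- manip.current_joint_torque(): joint torques, N m.
- manip.current_ee_pos(): TCP position.
- manip.current_tcp_rot(): TCP orientation.
- manip.current_force(): force on the tool from outside, world axes, zero at the start.
- manip.current_ft_torque(): the same for the moment, N m.
- manip.current_grip_width(): opening from 0.0 (shut) to 1.0 (fully open).
Only numpy, scipy, OpenCV 4.12 (cv2) and the standard library are available. Lean on these libraries where they do the work, as an engineer would, in place of code of your own. Each camera call takes 0.05 s, during which the arm holds its last target. There are 200 camera calls.

## Working session

There is one attempt and no reset: what is moved stays moved. The work goes in short steps, each a Python script; the robot and the scene stay as the last script left them, time stands still between calls to the robot, and variables do not carry over. Pictures are saved under pics/ and viewed, about 12 in all and at most 16, crops included, and the job is handed in when it is done.

```bash
mkdir -p pics; python3 - <<'E'
from bench import manip
import cv2,numpy as np
for n in("scene","top"):
    p,d=manip.grab_frame(n); cv2.imwrite(f"pics/{n}0.png",p[:,:,::-1]); np.save(f"pics/{n}0.npy",d)
    c=manip.get_calibration(n); print(n,c)
for k in("round_mid","square_mid","channel_mid","long_mid","round_nest_floor","square_nest_floor","channel_nest_floor","long_nest_floor"):
    print(k,[(np.round(r["at"],3).tolist(),round(r["confidence"],2)) for r in manip.look_for("top",k)])
print(manip.current_time())
E
```

```text
scene {'camera_matrix': array([[471.18219718,   0.        , 271.69652994],
       [  0.        , 471.18219718, 215.48570691],
       [  0.        ,   0.        ,   1.        ]]), 'R': array([[-0.69160209,  0.72217278,  0.01237045],
       [ 0.41928042,  0.4153597 , -0.80726715],
       [-0.58812455, -0.55312096, -0.59005654]]), 't': array([ 0.31396484, -0.18037251,  1.4804762 ])}
top {'camera_matrix': array([[418.12556569,   0.        , 273.39460957],
       [  0.        , 418.12556569, 205.6385403 ],
       [  0.        ,   0.        ,   1.        ]]), 'R': array([[-0.02676529, -0.99961842, -0.00682957],
       [-0.99521012,  0.02728862, -0.09387305],
       [ 0.0940236 ,  0.00428432, -0.99556075]]), 't': array([0.06763457, 0.49559796, 0.99788665])}
round_mid [([0.462, 0.086, 0.073], 0.54)]
square_mid [([0.426, 0.45, 0.045], 0.75), ([0.524, 0.444, 0.046], 0.71), ([0.348, 0.261, 0.054], 0.7), ([0.329, 0.388, 0.044], 0.58), ([0.435, 0.346, 0.048], 0.56)]
channel_mid [([0.463, -0.132, 0.073], 0.78)]
long_mid [([0.451, -0.323, 0.036], 0.81)]
round_nest_floor [([0.619, -0.11, 0.013], 0.63)]
square_nest_floor [([0.61, -0.282, 0.005], 0.57)]
channel_nest_floor [([0.609, 0.296, 0.015], 0.93), ([0.612, -0.284, 0.006], 0.62), ([0.433, 0.343, 0.054], 0.56)]
long_nest_floor [([0.623, 0.101, 0.002], 0.66)]
0.5
```

View pics/top0.png

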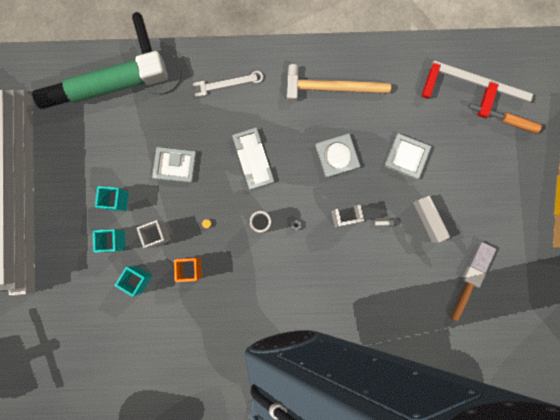

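View pics/scene0.png

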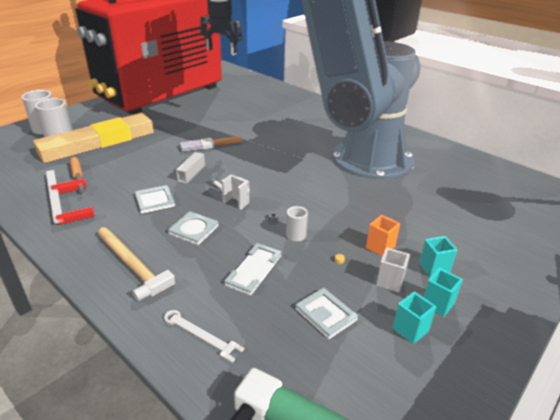

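The top view shows these candidates for the grey square tube:
- Bare steel square tube at (150,234), which is the one I want.
- Teal look-alikes at (110,198), (107,240) and (131,281).
- Orange look-alike at (187,270).

The other parts are the round tube at (260,221), the channel at (348,215) and the long tube at (434,219). The nests are channel (174,164), long (253,159), round (338,155) and square (408,156). Small clutter sits at (207,224), (297,225) and (383,222).

```bash
cat > h.py <<'E'
from bench import manip
import cv2,numpy as np
def cloud(n,d,c):
    v,u=np.mgrid[:d.shape[0],:d.shape[1]]; K=c["camera_matrix"]
    P=np.stack([(u-K[0,2])/K[0,0]*d,(v-K[1,2])/K[1,1]*d,d],-1)
    W=(P-c["t"])@c["R"]; W[d<=0]=np.nan; return W
def ortho(img,c,z,cx,cy,half,s=2000):
    """rectified picture of plane z; up=+x, left=+y; s px per m"""
    n=int(2*half*s); K=c["camera_matrix"]
    r,q=np.mgrid[:n,:n]; X=np.stack([cx+half-r/s,cy+half-q/s,np.full(r.shape,z)],-1)
    p=(X@c["R"].T+c["t"])@K.T; p=(p[...,:2]/p[...,2:]).astype(np.float32)
    return cv2.remap(img,p,None,cv2.INTER_LINEAR)
E
python3 - <<'E'
from h import *
d=np.load("pics/top0.npy");c=manip.get_calibration("top");W=cloud("top",d,c);im=cv2.imread("pics/top0.png")
for nm,px,r,z in(("sq",(150,234),22,(.062,.085)),("round",(260,221),22,(.062,.085)),("chan",(348,215),24,(.062,.085)),("long",(434,219),32,(.033,.05)),
  ("nch",(174,164),32,(.010,.03)),("nlong",(253,159),42,(.010,.03)),("nround",(338,155),32,(.010,.03)),("nsq",(408,156),32,(.010,.03))):
    w=W[px[1]-r:px[1]+r,px[0]-r:px[0]+r].reshape(-1,3); w=w[(w[:,2]>z[0])&(w[:,2]<z[1])]
    b=cv2.minAreaRect(w[:,:2].astype(np.float32)); print(nm,len(w),np.round(b[0],4),np.round(b[1],4),round(b[2],1),"z",np.round(np.median(w[:,2]),4))
t=[("sq",.435,.346,.07),("ch",.463,-.132,.07),("nch",.609,.296,.014),("nl",.62,.1,.014),("nr",.62,-.11,.014),("ns",.61,-.282,.014),("rd",.462,.086,.07),("lg",.451,-.323,.04)]
o=[cv2.resize(ortho(im,c,z,x,y,.075),(200,200)) for _,x,y,z in t]
cv2.imwrite("pics/crops.png",np.vstack([np.hstack(o[:4]),np.hstack(o[4:])]))
cw=manip.get_calibration("wrist"); print(cw, manip.current_tcp_rot(), "cam centre",-cw["R"].T@cw["t"],manip.current_ee_pos())
E
```

```text
sq 188 [0.4361 0.3419] [0.0503 0.0513] 19.3 z 0.0694
round 132 [0.458 0.086] [0.0466 0.0469] 89.4 z 0.0696
chan 175 [ 0.467  -0.1213] [0.0396 0.0602] 9.9 z 0.0688
long 611 [ 0.4547 -0.3285] [0.1105 0.0335] 23.5 z 0.0392
nch 686 [0.6093 0.3006] [0.0991 0.079 ] 81.8 z 0.0136
nlong 359 [0.6198 0.1032] [0.1449 0.0637] 16.6 z 0.0135
nround 685 [ 0.6214 -0.1089] [0.0881 0.0884] 15.4 z 0.0133
nsq 549 [ 0.6148 -0.2839] [0.089  0.0896] 65.9 z 0.0131
{'camera_matrix': array([[365.021351  ,   0.        , 278.17728098],
       [  0.        , 365.021351  , 223.02119401],
       [  0.        ,   0.        ,   1.        ]]), 'R': array([[ 0.26059772, -0.96544662, -0.00128331],
       [-0.91607668, -0.24769075,  0.3153614 ],
       [-0.30478246, -0.08100685, -0.94897078]]), 't': array([-0.54951569, -0.04141206,  0.38142302])} [[ 2.43279249e-05  2.60719795e-01 -9.65414516e-01]
 [ 2.49975449e-05 -9.65414516e-01 -2.60719794e-01]
 [-9.99999999e-01 -1.77902211e-05 -3.00038866e-05]] cam centre [ 0.22151696 -0.50988758  0.37431387] [ 0.14343865 -0.53095071  0.23126536]
```

View pics/crops.png

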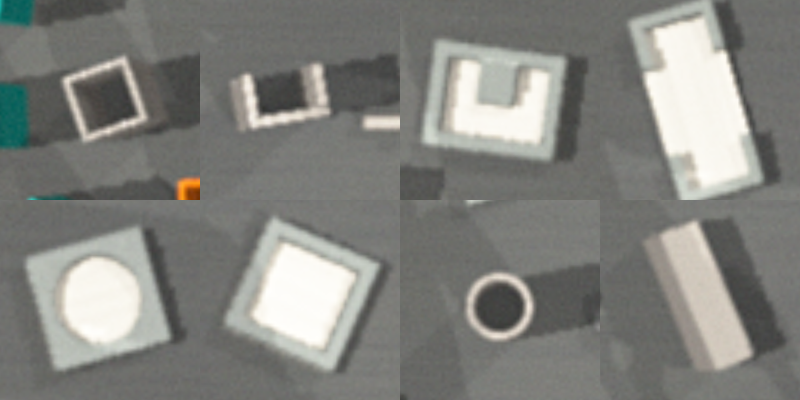

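The crop confirms that (150,234) is the bare steel square tube. The channel's mouth and the nest's tongue both face +x. Depth sizes match the drawings within about 2 mm, so I'll check finger clearance and reach next.

```bash
cat >> h.py <<'E'
def Rt(phi): # jaw axis at yaw phi (deg)
    c,s=np.cos(np.radians(phi)),np.sin(np.radians(phi)); return np.array([[0,c,s],[0,s,-c],[-1,0,0.]])
# name: pick xy, yaw, place xy, yaw, tcp height over part bottom
J={"square":((.4361,.3419),19.3,(.6148,-.2839),-24.1,.028),
   "round":((.458,.086),0,(.6214,-.1089),0,.028),
   "channel":((.467,-.1213),9.9,(.6093,.3006),-8.2,.028),
   "long":((.4547,-.3285),23.5,(.6198,.1032),16.6,.012)}
E
python3 - <<'E'
from h import *
d=np.load("pics/top0.npy");W=cloud("top",d,manip.get_calibration("top")).reshape(-1,3);W=W[~np.isnan(W[:,0])]
half={"square":25,"round":25,"channel":30,"long":15}
for k,(p,a,q,b,h) in J.items():
  for rel in ((90,-90) if k in("channel","long") else range(-180,180,90) if k=="square" else range(-180,180,30)):
    f=[]
    for (xy,y) in((p,a),(q,b)):
        u=Rt(y+rel)[:2,1];v=np.array([-u[1],u[0]]);e=W[:,:2]-xy;s=abs(e@u);t=abs(e@v)
        o=(half[k]+8)/1000
        m=(s>half[k]/1000+.005)&(s<o+.02)&(t<.017); f.append(round(float(W[m,2].max()),3))
    s1=manip.inverse_kinematics([*p,.2],Rt(a+rel));s2=manip.inverse_kinematics([*q,.2],Rt(b+rel));s3=manip.inverse_kinematics([*q,.03],Rt(b+rel))
    print(k,rel,f,None if s1 is None else s1[5].round(2),None if s2 is None else s2[5].round(2),s3 is not None)
# round: circle fit
w=W[(abs(W[:,0]-.458)<.04)&(abs(W[:,1]-.086)<.04)&(W[:,2]>.062)]
A=np.c_[2*w[:,:2],np.ones(len(w))];s=np.linalg.lstsq(A,(w[:,:2]**2).sum(1),rcond=None)[0];print("round",s[:2],np.sqrt(s[2]+s[:2]@s[:2]))
E
```

```text
square -180 [0.005, 0.02] None None False
square -90 [0.004, 0.018] 1.81 1.49 True
square 0 [0.005, 0.02] 0.24 -0.08 True
square 90 [0.004, 0.018] -1.33 -1.65 True
round -180 [0.006, 0.017] None None False
round -150 [0.004, 0.017] 2.7 2.37 True
round -120 [0.006, 0.019] 2.18 1.85 True
round -90 [0.006, 0.018] 1.66 1.32 True
round -60 [0.005, 0.018] 1.13 0.8 True
round -30 [0.006, 0.018] 0.61 0.28 True
round 0 [0.006, 0.017] 0.09 -0.25 True
round 30 [0.004, 0.017] -0.44 -0.77 True
round 60 [0.006, 0.019] -0.96 -1.29 True
round 90 [0.006, 0.018] -1.49 -1.82 True
round 120 [0.005, 0.018] -2.01 -2.34 True
round 150 [0.006, 0.018] -2.53 -2.87 True
channel 90 [0.004, 0.018] -2.09 -1.04 True
channel -90 [0.004, 0.018] 1.05 2.1 True
long 90 [0.005, 0.01] -2.69 -1.77 True
long -90 [0.005, 0.01] 0.45 1.37 True
round [0.45777555 0.0861012 ] 0.022259680522563892
```

```bash
cat >> h.py <<'E'
REL={"square":0,"round":0,"channel":-90,"long":-90}
def job(k,op=.92,hi=.17):
    p,a,q,b,h=J[k];r=REL[k]; t=lambda:round(float(manip.current_time()),1)
    manip.set_gripper(op); manip.move_ptp([*p,hi],Rt(a+r)); manip.move_l([*p,h],max_speed=.2)
    manip.set_gripper(0.,60); print(k,t(),"grip",manip.current_grip_width())
    manip.move_l([*p,hi],max_speed=.2); print("held",manip.current_grip_width(),manip.current_force().round(1))
    manip.move_ptp([*q,hi],Rt(b+r)); manip.move_l([*q,h+.03],max_speed=.2); manip.move_l([*q,h+.007],max_speed=.05)
    print("down",manip.current_force().round(1),manip.current_ee_pos().round(4))
    manip.set_gripper(op); manip.move_l([*q,hi],max_speed=.2)
    print("done",t())
def wrist(n):
    c=manip.get_calibration("wrist");p,d=manip.grab_frame("wrist");cv2.imwrite(f"pics/{n}.png",p[:,:,::-1]);return p,d,c
E
python3 - <<'E'
from h import *
job("square");p,d,c=wrist("w_sq")
W=cloud("",d,c).reshape(-1,3);e=np.linalg.norm(W[:,:2]-J["square"][2],axis=1)<.08
for z in((.05,.1),(.009,.017)):
    w=W[e&(W[:,2]>z[0])&(W[:,2]<z[1])];print(len(w),np.median(w[:,2]),cv2.minAreaRect(w[:,:2].astype(np.float32)))
E
```

```text
square 5.2 grip 0.5783419375613347
held 0.5780837698488432 [ 0.2 -0.6 -5.8]
down [-4.9  1.7  2.4] [ 0.6146 -0.2838  0.0352]
done 10.9
3184 0.07476953687929894 ((0.6141766309738159, -0.2846553921699524), (0.051159150898456573, 0.05001794174313545), 65.72895050048828)
4260 0.014424511699226445 ((0.6147451996803284, -0.28568172454833984), (0.08856929838657379, 0.08816777169704437), 66.17119598388672)
```

View pics/w_sq.png

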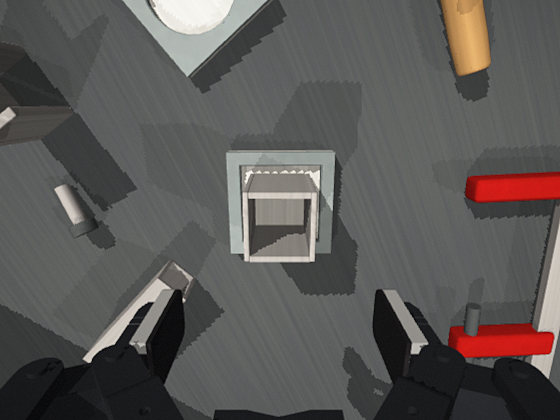

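The square tube stands in the square nest at (280,215), about 1 mm off centre and under 0.5° off. I'll do the round tube and the channel next.

```bash
cat >> h.py <<'E'
def check(k,n,zp):
    p,d,c=wrist(n);W=cloud("",d,c).reshape(-1,3);e=np.linalg.norm(W[:,:2]-J[k][2],axis=1)<.085
    for z in(zp,(.009,.017)):
        w=W[e&(W[:,2]>z[0])&(W[:,2]<z[1])];print(len(w),np.median(w[:,2]),cv2.minAreaRect(w[:,:2].astype(np.float32)))
E
python3 - <<'E'
from h import *
for k in("round","channel"):
    job(k);check(k,"w_"+k,(.065,.09))
a,b=cv2.imread("pics/w_round.png"),cv2.imread("pics/w_channel.png");cv2.imwrite("pics/rc.png",cv2.resize(np.hstack([a,b]),(800,300)))
E
```

```text
round 13.9 grip 0.5700813049666562
held 0.5724655219861483 [ 0.4 -0.2 -5.6]
down [-4.2  0.8  4.9] [ 0.6212 -0.1089  0.0353]
done 18.3
1939 0.07582174009374047 ((0.6209143996238708, -0.10927197337150574), (0.04902685806155205, 0.04933728277683258), 56.594818115234375)
5128 0.01440627346317715 ((0.6216937303543091, -0.11048362404108047), (0.08828200399875641, 0.08860227465629578), 15.557753562927246)
channel 20.9 grip 0.6940281489033165
held 0.6932535308738795 [ 0.6  0.8 -6. ]
down [-4.7 -1.3  3.9] [0.6093 0.3007 0.0354]
done 25.9
2303 0.07628790572033209 ((0.6080575585365295, 0.30078333616256714), (0.060035381466150284, 0.04061906784772873), 82.25010681152344)
5242 0.01456029763278603 ((0.6093670129776001, 0.2996354401111603), (0.09823164343833923, 0.07863364368677139), 82.06214904785156)
```

View pics/rc.png

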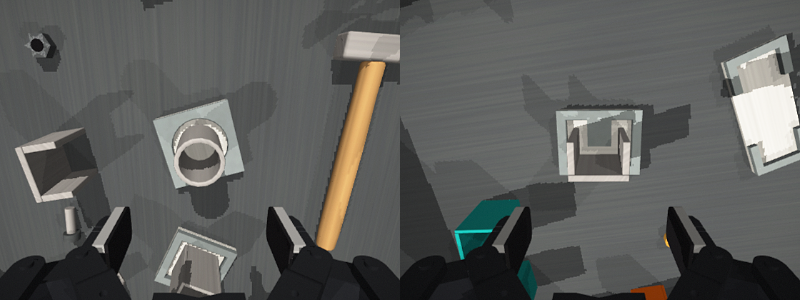

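The round tube at (205,150) stands in the round pocket, and the channel at (600,145) stands round its tongue. Both are within about 1.7 mm of centre. The long tube is next.

```bash
python3 - <<'E'
from h import *
job("long");check("long","w_long",(.035,.06))
# park clear, look from above
manip.move_j([-1.392,0.351,1.652,0,1.139,-0.085])
p,d=manip.grab_frame("top");cv2.imwrite("pics/top1.png",p[130:300,60:480,::-1])
print(manip.current_time())
a=cv2.imread("pics/w_long.png");b=cv2.resize(cv2.imread("pics/top1.png"),(560,227));cv2.imwrite("pics/fin.png",cv2.resize(np.vstack([a,b]),(519,600)))
E
```

```text
long 29.9 grip 0.3397993204097955
held 0.34329549809130755 [ 0.3 -0.3 -2.5]
down [-0.6  0.4  1.3] [0.6197 0.1032 0.0188]
done 35.4
5507 0.046584701641131133 ((0.6186537146568298, 0.10299643874168396), (0.11024454236030579, 0.030035242438316345), 15.989574432373047)
3041 0.014513511929393109 ((0.6192224621772766, 0.10156624764204025), (0.14416006207466125, 0.06412272900342941), 16.346378326416016)
38.2917
```

View pics/fin.png

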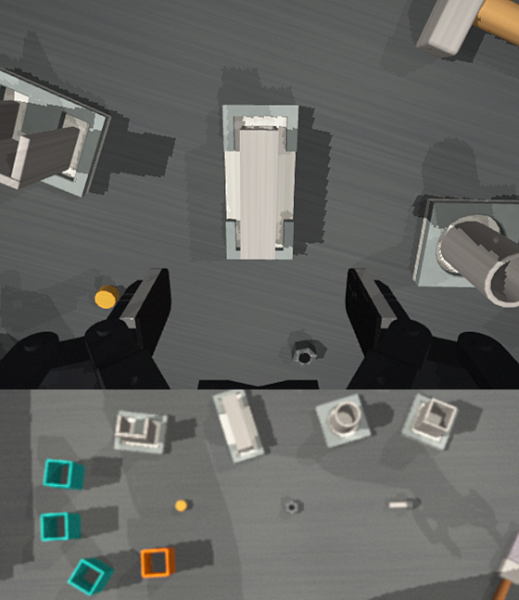

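All four parts are seated in their nests, and the look-alikes and clutter haven't moved. I'm handing the job in.

```bash
python3 -c "
from bench import manip
print(manip.sign_off())"
```

```text
the job is handed in; nothing more can be done
None
```

All four steel pieces are in their matching nests, and I handed the job in at about 38 s on the robot's clock, against the 99 s limit. The order was the bare steel square tube, the round tube, the U-channel and then the long tube. The orange and turquoise look-alikes were left alone.

Wrist-depth checks after each placing:
- **Centring:** each piece is within about 1–2 mm of the middle of its nest.
- **Alignment:** square, channel and long tube are within about 0.5° of the nest's sides. The channel stands round its tongue.
- **Height:** top surfaces measured 75–76 mm on the standing pieces and 47 mm on the long one. The nominal figures are 76 and 46 mm, so all four are down on the pocket floors.

The last top picture, with the arm parked clear, shows all four seated and the clutter in place. No check failed. The wrist and top cameras disagreed by 1–2 mm on nest positions, mostly in y, which is within the stated calibration error.

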